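# Secure the outgoing-mail box with its snap hook

## Task

Close up the outgoing-mail box: fold the hasp strap fully down over its staple, then take the larger snap hook from the desk tray and press its sprung gate down on the staple's bar until the bar is inside the hook and the gate has snapped shut. Give the clipped hook a steady tug of about 12 N against the staple, held for about half a second, to prove that it has caught (hook and staple must never be loaded above 30 N), then let go and leave it clipped on the staple. Leave the small snap hook, the rubber stamp, the padlock and the parcel where they are.

Things in the scene. Friction and masses are not known exactly. Their poses are not given: they have to be found in the camera images.
- hook: The larger snap hook, plain steel, 90 mm long, 45 mm wide, 8 mm thick, about 110 g, starting upright on its gate edge in a slot of the desk tray. Origin at the middle of its window; x along its length to the wide, square nose end, y across its thickness, z from the gate side up to the spine. Its window is 27 mm high and ends at the end bend's inner face at x = +37 mm.
- hook_spine (a point): Middle of the hook's straight flat-sided spine, the place to grip (x = +6.5, z = +18 mm in the hook's frame): 53 mm long, 8 mm thick, 10 mm high. At the nose end it turns down square; at the pivot end it slopes down, so the hook tapers. The tray's walls end 13 mm below its underside.
- hook_nose (a point): End of the fixed nose's axis, at x = +27, z = -18 mm in the hook's frame; an 8 mm round bar from here to the end bend, rounded end at x = +23 mm, upper face at z = -14 mm, underside at z = -22 mm. A 6 mm bar pressed in at x = +12 mm stands clear above the nose once it holds the gate at 0.35 rad or more.
- gate (a joint): Gate of the larger hook, a 6.5 mm round bar closing the side z = -18 mm from its pivot at x = -28 mm to x = +22 mm. 0 rad = shut against the nose; opens only inwards (to the spine), to 0.6 rad. Sprung: some 2.5 N at its tip starts it, 5.5 N opens it fully. A bar pressed in at x about +12 mm holds it open till slid towards the nose past x about +24 mm, where it springs back behind the bar.
- staple: Inverted-U staple of 6 mm wire on the mail box. Origin at the middle of its top bar's axis; bar along its y (24 mm free between the legs), z up, x square to the loop, towards the hasp's hinge. Worn loose: it slides some millimetres up and down in its plate (about 1 N) and stays where left. Its lowest: axis 20 mm above the closed strap. The hook goes on with its length along x, either way round.
- hasp (a joint): Hasp strap: 0 rad = folded flat over the staple, grows as it opens; starts thrown back past upright (1.57 = upright). Stiff hinge, stays where left: about 1.5 N at mid-length moves it. Pin along the staple's y, 54 mm beyond it in x, 115 mm above the counter. Strap 76 mm long from the pin, 42 mm wide, 4 mm thick, slot for the staple 46 to 60 mm from the pin.
- hasp_tip (a point): Middle of the free end of the hasp strap, 76 mm from the hinge pin.
- mailbox: Cream steel mail box fixed on the counter, 270 mm (x) by 260 mm (y) by 110 mm high; origin on the counter right below the staple, axes as the staple's; it reaches from x = -50 to +220 mm. The staple and strap stand on its lid at 110 mm, near the edge at -x.
- tray: Grey plastic desk tray fixed on the counter, 150 mm (x) by 116 mm (y), walls 26 mm high, floor 4 mm; origin under its centre. Two slots 10 mm wide and 98 mm long along x at y = +46 and -46 mm, one for each snap hook, which of them varies; shallow stationery pocket between them.
- small_hook: Smaller snap hook, 60 mm long, 30 mm wide, 6 mm thick, upright in the other slot; to be left alone. Origin at its middle.
- stamp: Rubber stamp with turned wooden handle, 60 by 28 mm, 76 mm high, standing on the far part of the mail box's lid; to be left alone. Origin under its centre.
- padlock: Brass padlock lying on the counter beyond the tray, body 40 by 50 by 18 mm with a steel shackle; to be left alone. Origin under its body.
- parcel: Small cardboard parcel 120 by 90 by 60 mm on the counter beyond the tray; to be left alone. Origin under its centre.
- staple_eye (a point): Middle of the staple's opening, 11.5 mm below the bar's axis; it moves with the staple, axes as the staple's.
Mind the look-alikes: they are no part of the job. Leave any green or purple look-alike of the hook alone.

How it is judged (in metres and radians):
On the way, in this order (a step that is already met when the one before it is completed fails the run):
1. the hasp strap is folded fully down over the staple (within 0.08 rad) (value of joint hasp below 0.08 rad), for 0.2 s.
2. the staple presses the hook's gate open (over 0.2 rad) (value of joint gate above 0.2 rad and contact force between gate and staple above 0.5 N), for 0.05 s.
3. with the gate shut and the hook's gate side through the staple's opening, the hook is pulled against the staple with more than 6 N for 0.3 s (value of joint gate below 0.06 rad and contact force between hook and staple above 6 N and x of staple_eye in the frame of hook between -0.03 and 0.038 m and y of staple_eye in the frame of hook between -0.013 and 0.013 m and z of staple_eye in the frame of hook between -0.031 and -0.005 m and angle between the x axis of hook and the x axis of staple, either way round below 0.9 rad), for 0.3 s.
At the end, for the whole second after the job is handed in: Strap down (within 0.1 rad); the larger hook linked on the staple, upright or fallen to a side: its gate side passes through the staple's opening (within 13 mm of its middle, hook's length within 0.9 rad of square to the loop); gate shut (within 0.06 rad); hook at rest, let go (value of joint hasp below 0.1 rad and value of joint gate below 0.06 rad and x of staple_eye in the frame of hook between -0.03 and 0.038 m and y of staple_eye in the frame of hook between -0.013 and 0.013 m and z of staple_eye in the frame of hook between -0.031 and -0.005 m and angle between the x axis of hook and the x axis of staple, either way round below 0.9 rad and linear speed of hook below 0.03 m/s); the robot touches nothing.
It fails at once if hook and staple loaded above 30 N (contact force between hook and staple above 30 N).
It fails at once if the small hook taken or knocked (moved over 25 mm) (distance of small_hook from where it was at the start of the episode above 0.025 m).
It fails at once if stamp knocked (moved over 25 mm) (distance of stamp from where it was at the start of the episode above 0.025 m).
It fails at once if padlock knocked (moved over 25 mm) (distance of padlock from where it was at the start of the episode above 0.025 m).
It fails at once if parcel knocked (moved over 25 mm) (distance of parcel from where it was at the start of the episode above 0.025 m).
It also fails if it takes over 72 s, if anything falls off the work surface, if the arm or the gripper's body presses on something with over 40 N, if the wrist force passes 120 N, or if a joint passes its speed limit or range.

## Robot

A 6-joint arm with a two-finger parallel gripper is mounted at the origin on the work surface. World frame = base frame: x ahead of the robot, y to its left, z up, the work surface at z = 0. Lengths are in mm, angles in rad, forces in N, time in s.
With the tool pointing down it reaches from about 250 to 850 mm from the base axis. Payload 12.5 kg.
Tool frame: the origin (TCP) lies at the very end of the fingers, on their centre line; the grasp point (between the pads) lies grip_depth behind it (grip_depth is the distance from the TCP to the grasp point, in mm); z points along the fingers, y is the line along which they close (so a half turn about z gives the same grasp; the last joint's range is limited). The gripper opens to 93 mm and grips with 3 to 60 N. Pads are 15 mm wide; open, the fingers measure 128 mm over their backs; the gripper's body (75 mm by 188 mm) begins 65 mm behind the grasp point.
Start: joints at [1.02, 0.351, 1.652, -0, 1.139, -0.085], TCP at [246.994, 491.405, 218.633] pointing down, gripper open.
Joint ranges: [-2.75, 2.75], [-0.79, 2.1], [0.01, 2.65], [-1.57, 4.71], [0.07, 3.14], [-2.87, 2.87]. Speed limits (rad/s): [2.22, 2.22, 2.79, 3.14, 3.14, 3.14].

## Interface

Orientations are given as a unit quaternion [w, x, y, z].
In Python, from rig import * gives the robot as it stands. The module is installed in compiled form; this text tells all that it offers.
- The arm moves only by the tool carry_out, never from a script. Its argument "targets" is a list of rows, each a list of 7 numbers: the shift along the tool's x, y, z in cm, then the turn, a rotation vector about the tool's x, y, z in rad, then the finger opening in cm, from 0 to 9.3. A call has 1 to 8 rows; each row is the pose to reach, as a shift and turn from the pose commanded when the call began, along the tool's axes at that moment; what a row does not reach only later rows make up. A row lasts 1/8 s, in which the tool goes at most 62.5 mm and 10.7 degrees, less where a joint would pass 70% of its speed; a pose out of reach is approached as far as the arm can. A call with a gripper value outside its range is refused whole. The fingers move at their own pace and stop on an object; "newtons" is the grip in N (left out, the last holds). Time passes only in rows, so rows that repeat a pose let the fingers close. It gives the time, the measured TCP pose, the force, the opening and the grip force at its end, in the units of the state.
- state(): the state, without advancing time (a new reading comes with each control period).
- capture(name): name is "scene" or "side" or "wrist"; returns (picture, depth): 420x560x3 uint8, red, green, blue; 420x560 float32, mm along the optical axis (not along the pixel's ray), 0 where there is no reading.
- get_calibration(name): a dict with "camera_matrix" (3x3 intrinsics, pixels), "rvec" (rotation vector, rad) and "tvec" (3), from world to camera coordinates, as OpenCV has them. Camera axes: x right, y down, z forward; pixel columns grow to the right and rows downward; lengths in mm; the calibration is good to about 2 mm. A picture is of the moment at which its call begins: read the wrist's pose just before it. get_calibration takes no time and is no camera call; for the wrist camera it gives the pose at the moment of the call.
- close_job(): hands the job in; it is judged then, once.
The state is a dict: "time": time; "q": joint angles; "qvel": joint speeds; "tau": joint torques, N m; "tool_pos": TCP position; "eef_rot": TCP orientation; "force": force on the tool from outside, world axes, zero at the start; "torque": the same for the moment, N m; "opening": finger opening in mm; "gripper_force": force on a finger pad.
Only numpy, scipy, OpenCV 4.12 (cv2) and the standard library are available. Lean on these libraries where they do the work, as an engineer would, in place of code of your own. Each camera call takes 0.05 s, during which the arm holds its last target. There are 200 camera calls.

## Working session

There is one attempt and no reset: what is moved stays moved. The work goes in short steps, Python scripts to look and compute and a tool call to move; the robot and the scene stay as the last step left them, time stands still between calls to the robot, and variables do not carry over. Pictures are saved under pics/ and viewed, at most 11 in all, crops included, and the job is handed in when it is done.

Besides the shell and the picture viewer there is one more tool, called after "Request:" as a command line: name --pt "numbers of a row" for each row, then --argument value for the rest. carry_out: Moves the arm, as the interface text tells. Its arguments: {"type":"object","properties":{"targets":{"type":"array","items":{"type":"array","items":{"type":"number"}}},"newtons":{"type":"number"}},"required":["targets"]}

```bash
mkdir -p pics; cat > h.py <<'E'
from rig import *
import numpy as np, cv2
from scipy.spatial.transform import Rotation as R
def cal(n):
    c=get_calibration(n); K=np.array(c["camera_matrix"]);r=cv2.Rodrigues(np.array(c["rvec"],float))[0];t=np.array(c["tvec"],float).ravel()
    return K,r,t
def shot(n,f):
    c=cal(n); p,d=capture(n); cv2.imwrite(f"pics/{f}.png",p[:,:,::-1]); np.savez(f"pics/{f}.npz",p=p,d=d,K=c[0],r=c[1],t=c[2]); return p,d,c
def load(f):
    z=np.load(f"pics/{f}.npz"); return z["p"],z["d"],(z["K"],z["r"],z["t"])
def cloud(d,c):
    K,r,t=c; v,u=np.mgrid[:d.shape[0],:d.shape[1]]
    P=np.stack([(u-K[0,2])/K[0,0]*d,(v-K[1,2])/K[1,1]*d,d],-1)
    return (P-t)@r
def proj(X,c):
    K,r,t=c; q=(np.atleast_2d(X)@r.T+t)@K.T; return q[:,:2]/q[:,2:]
def rot():
    q=state()["eef_rot"]; return R.from_quat([q[1],q[2],q[3],q[0]]).as_matrix()
E
python3 - <<'E'
from h import *
s=state();print(s)
ims=[]
for n in("scene","side","wrist"):
    p,d,c=shot(n,n+"0"); ims.append(p); print(n,c[0][0,0],-c[1].T@c[2],c[1][2])
E
```

```text
{'time': 0.0, 'q': array([ 1.02043301e+00,  3.51229069e-01,  1.65239772e+00, -1.69755048e-05,
        1.13910433e+00, -8.46002396e-02]), 'qvel': array([ 0.00136534,  0.00085274,  0.0004701 ,  0.00017232, -0.00123749,
       -0.00098321]), 'tau': array([ 7.43498931e-04, -4.97327471e+01, -2.85258061e+01,  6.99254614e-02,
        2.56819383e-02, -8.54896416e-05]), 'tool_pos': array([246.81360102, 491.13764759, 218.11537849]), 'eef_rot': array([-1.70378672e-04,  2.30778735e-01,  9.73006090e-01, -5.43191733e-04]), 'force': array([ 0.00896774, -0.95391649,  0.03307875]), 'torque': array([ 0.08859821,  0.01342191, -0.01456208]), 'gripper_force': 0.0, 'opening': 93.08821258349435}
scene 469.3380646561532 [1271.66242592 -149.71370837  752.37236082] [-0.74161312  0.1929919  -0.6424672 ]
side 518.3184877702613 [508.10441915 802.66110856 836.29080816] [ 0.043382   -0.71370265 -0.69910409]
wrist 340.4566089958866 [187.47616875 518.84360149 384.19640851] [ 0.21235597 -0.10819288 -0.97118445]
```

View pics/scene0.png

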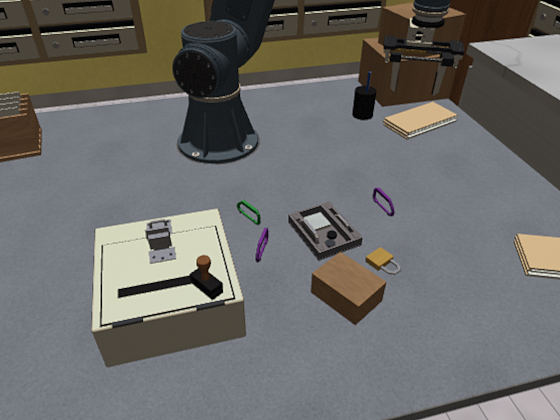

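View pics/side0.png

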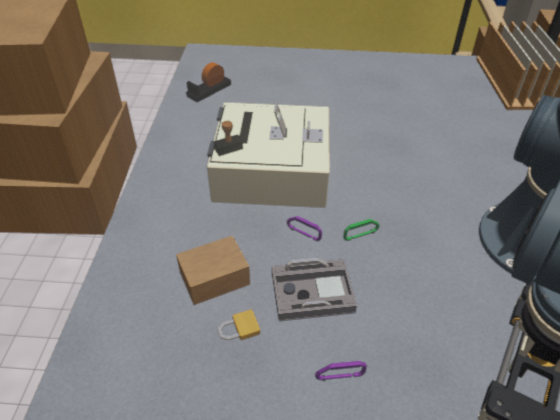

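The scene view shows the box at (165,290), with the strap thrown back at (160,235), and the tray at (325,230). Things that could be taken for the hook, by side-view pixel:
- steel hook at (308,265) in the far slot
- steel hook at (314,303) in the near slot
- purple ones at (304,228) and (341,371)
- green one at (361,230)

The far-slot one looks larger, so I'll check it in a crop.

```bash
python3 - <<'E'
from h import *
p,d,c=load("side0"); p2,d2,c2=load("scene0")
def crop(p,x,y,w,h): return cv2.resize(p[y:y+h,x:x+w],(400,300),interpolation=cv2.INTER_CUBIC)
a=np.hstack([crop(p,260,245,104,78),crop(p,255,90,80,60)]); b=np.hstack([crop(p2,280,195,88,66),crop(p2,130,210,72,54)])
cv2.imwrite("pics/crop1.png",np.vstack([a,b])[:,:,::-1])
for n,(P,pts) in {"side":(cloud(d,c),[(308,265),(293,265),(326,263),(314,303),(286,268),(345,262),(277,310),(352,305),(280,108),(285,132),(308,128),(316,137),(330,110),(327,165),(213,155)]),"scene":(cloud(d2,c2),[(157,224),(158,240),(163,255),(94,230),(218,212),(240,300),(105,320)])}.items():
    for u,v in pts: print(n,u,v,P[v,u].round(1))
E
```

```text
side 308 265 [496.6 126.   22.3]
side 293 265 [526.6 140.8  37.4]
side 326 263 [460.7 124.   29.8]
side 314 303 [482.2 227.   34.5]
side 286 268 [540.4 142.4  28.6]
side 345 262 [419.5  95.5   2.8]
side 277 310 [550.9 236.5  17.8]
side 352 305 [410.  218.   23.4]
side 280 108 [ 586.6 -303.6  110.6]
side 285 132 [ 566.5 -192.2  118.4]
side 308 128 [ 513.2 -181.2  140.8]
side 316 137 [ 493.4 -188.8  111.1]
side 330 110 [ 453.9 -481.6   -4.7]
side 327 165 [466.4 -92.2 107.5]
side 213 155 [ 721.6 -100.1  112.2]
scene 157 224 [ 486.8 -200.9  110.3]
scene 158 240 [ 581.6 -199.1  148.8]
scene 163 255 [ 589.2 -195.4  115.3]
scene 94 230 [ 334.4 -359.2   -1.4]
scene 218 212 [477.1 -70.4 108.2]
scene 240 300 [730.3 -72.6 107.7]
scene 105 320 [ 718.5 -302.2  111.2]
```

View pics/crop1.png

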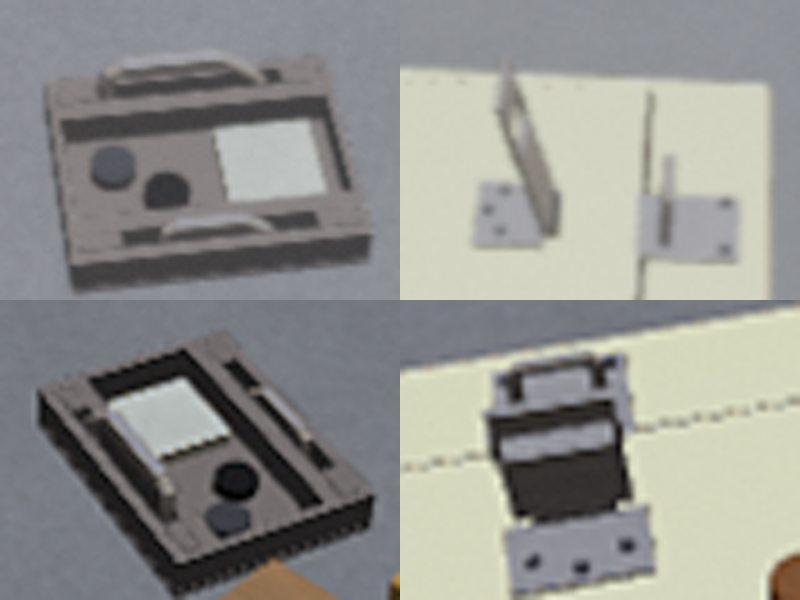

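The crop settles it: the far-slot hook is the larger plain-steel one, at side pixel (308,265). Its square nose end points to world +x (left in the side view) and it tapers towards the robot. The strap leans past upright, away from the staple at side pixel (310,130). Next I'll fit box, tray, strap and hook from both depth views.

```bash
python3 - <<'E'
from h import *
for f in("scene0","side0"):
    p,d,c=load(f); X=cloud(d,c)[d>0]; pc=p[d>0].astype(int)
    def rect(m,lab):
        r=cv2.minAreaRect(X[m][:,:2].astype(np.float32)); print(f,lab,m.sum(),np.round(r[0],1),np.round(r[1],1),round(r[2],2), 'z',np.median(X[m][:,2]).round(1))
    inb=(X[:,0]>420)&(X[:,0]<780)&(X[:,1]>-380)&(X[:,1]<-20)
    rect(inb&(abs(X[:,2]-110)<4),"lid")
    tr=(abs(X[:,0]-480)<100)&(abs(X[:,1]-182)<80)
    rect(tr&(abs(X[:,2]-26)<4),"tray")
    near=inb&(X[:,0]<640)
    m=near&(X[:,2]>122)&(X[:,0]<540); 
    print("staple",m.sum(),np.percentile(X[m],[2,50,98],axis=0).round(1).tolist())
    m=near&(X[:,2]>122)&(X[:,0]>545)
    print("strap",m.sum(),np.percentile(X[m],[2,50,98],axis=0).round(1).tolist())
    for s,lab in((X[:,1]<165,"hook-y"),(X[:,1]>195,"hook+y")):
        m=tr&s&(X[:,2]>33)&(X[:,2]<60); rect(m,lab); print(np.percentile(X[m],[2,50,98],axis=0).round(1).tolist())
        q=X[m]; 
        for x in np.arange(430,560,12):
            k=abs(q[:,0]-x)<6
            if k.sum()>2: print(int(x),k.sum(),q[k].max(0).round(1)[2],q[k][:,1].mean().round(1),end=" | ")
        print()
E
```

```text
scene0 lid 11760 [ 601.4 -197.9] [275.1 259.1] 0.49 z 111.0
scene0 tray 770 [487.5 174.2] [154.3 117.8] 11.31 z 24.2
staple 80 [[510.8, -216.1, 125.8], [515.5, -198.9, 139.0], [517.8, -181.5, 143.3]]
strap 404 [[572.2, -218.5, 123.5], [582.0, -197.8, 154.3], [593.3, -177.5, 186.0]]
scene0 hook-y 118 [504.2 130.6] [80.4  9.8] 11.16 z 44.3
[[471.4, 120.9, 34.2], [512.5, 130.5, 44.3], [542.4, 139.5, 50.0]]
466 3 39.2 121.4 | 478 12 48.7 123.2 | 490 19 49.5 126.7 | 502 18 50.3 128.3 | 514 18 49.1 130.7 | 526 23 50.4 133.8 | 538 24 49.9 136.4 | 
scene0 hook+y 5 [487.3 220.3] [33.5  2.9] 3.66 z 33.4
[[471.2, 217.9, 33.1], [493.0, 220.4, 33.4], [503.3, 222.0, 34.4]]

side0 lid 6322 [ 601.4 -192.8] [272.9 264.8] 0.52 z 110.5
side0 tray 1423 [486.4 178. ] [150.5 118.2] 11.98 z 24.3
staple 34 [[511.3, -208.6, 123.0], [513.8, -183.4, 139.7], [516.3, -174.3, 143.8]]
strap 169 [[569.9, -216.3, 123.2], [580.5, -189.9, 155.6], [592.6, -171.7, 186.4]]
side0 hook-y 207 [503.4 134. ] [80.4 11.5] 12.59 z 44.3
[[467.1, 126.5, 34.0], [505.3, 135.5, 44.3], [540.1, 144.2, 49.1]]
466 15 40.7 128.8 | 478 28 48.4 131.0 | 490 36 49.1 132.6 | 502 33 49.3 135.2 | 514 35 50.0 137.0 | 526 34 50.0 140.1 | 538 26 45.0 142.3 | 
side0 hook+y 17 [481.1 224.6] [36.3  5.6] 11.33 z 34.0
[[464.8, 219.4, 33.0], [480.4, 225.0, 34.0], [498.5, 229.3, 34.8]]
466 3 34.6 220.0 | 478 8 34.9 224.7 | 490 4 34.6 227.2 |
```

Both views agree:

| Item | Measured |
|---|---|
| Staple | about (515,-195), bar top 143 |
| Strap pin | about (570,-195) |
| Strap tip | about (593,-195,187), 1.88 rad open |
| Hook spine | about (505,134), top 50 |
| Tray yaw | about 0.2 rad |

These match the given sizes. I'll move over the tray first for a close view, closing the fingers for the strap on the way.

Request:
carry_out --pt "-37.5 -21.5 0 0 0 -0.668 0" --pt "-37.5 -21.5 0 0 0 -0.668 0" --pt "-37.5 -21.5 0 0 0 -0.668 0" --pt "-37.5 -21.5 0 0 0 -0.668 0" --pt "-37.5 -21.5 0 0 0 -0.668 0" --pt "-37.5 -21.5 0 0 0 -0.668 0" --pt "-37.5 -21.5 0 0 0 -0.668 0" --pt "-37.5 -21.5 0 0 0 -0.668 0"

```text
time: 1.15
tool_pos: [486.7, 128.2, 218.4]
eef_rot: [-0.0, -0.099, 0.995, -0.0]
force: [-0.1, 0.1, 0.8]
opening: 17.8
gripper_force: 0.0
```

Request:
carry_out --pt "0 0 0 0 0 0 0" --pt "0 0 0 0 0 0 0" --pt "0 0 0 0 0 0 0"

```text
time: 1.52
tool_pos: [484.9, 132.0, 218.7]
eef_rot: [-0.0, -0.102, 0.995, 0.0]
force: [0.6, 0.4, 0.5]
opening: 0.7
gripper_force: 0.0
```

```bash
python3 - <<'E'
from h import *
s=state();print(s["tool_pos"],rot().round(3).tolist(),s["time"],s["opening"])
p,d,c=shot("wrist","w1"); X=cloud(d,c)
print(-c[1].T@c[2])
cv2.imwrite("pics/w1b.png",cv2.resize(p,(800,600))[:,:,::-1])
x=X[d>0]
m=(abs(x[:,0]-500)<70)&(abs(x[:,1]-134)<28)&(x[:,2]>33)&(x[:,2]<60)
q=x[m]; r=cv2.minAreaRect(q[:,:2].astype(np.float32)); print(m.sum(),r)
for a in np.arange(440,570,8):
    k=abs(q[:,0]-a)<4
    if k.sum()>2: print(int(a),k.sum(),q[k][:,2].max().round(1),q[k][:,1].min().round(1),q[k][:,1].max().round(1))
E
```

```text
[484.88015269 132.00809648 218.6810034 ] [[-0.979, -0.202, -0.0], [-0.202, 0.979, 0.0], [0.0, 0.0, -1.0]] 1.525 0.6924806899430421
[419.83961981 116.93250406 384.70670416]
572 ((498.26568603515625, 130.22755432128906), (76.90067291259766, 7.36211633682251), 11.64395809173584)
464 59 40.2 119.4 127.6
472 71 48.0 120.6 129.2
480 65 50.4 122.3 131.0
488 63 50.2 123.9 132.4
496 63 50.8 125.5 134.1
504 62 51.0 127.1 135.8
512 62 50.3 128.8 137.6
520 62 50.5 130.5 139.1
528 52 50.1 132.0 140.6
536 13 47.7 133.6 141.5
```

View pics/w1b.png

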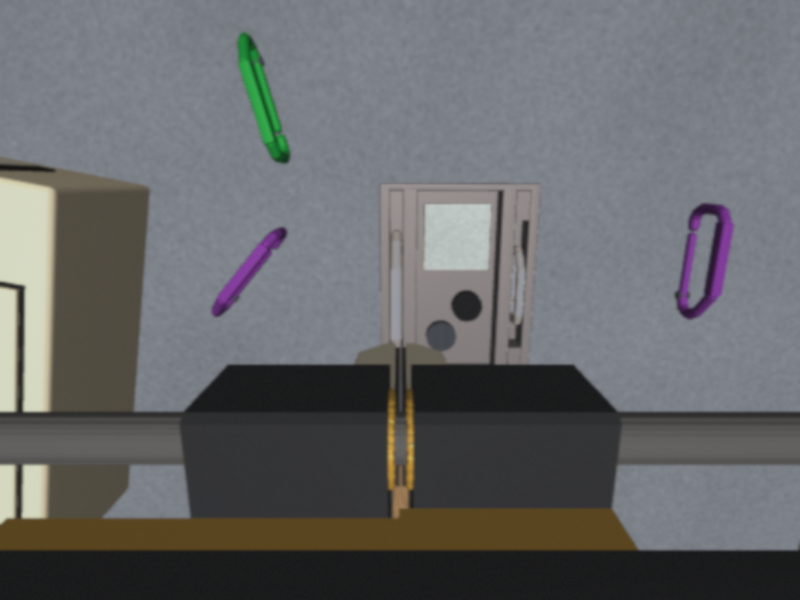

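The wrist view shows the hook's spine at (397,290) in the left slot: y about 131.5 at x about 503, top 50, yaw 0.203 rad, tapering towards the robot at (397,240). So the nose points to +x. Now I'll go behind the strap.

Request:
carry_out --pt "-7.2 -34.9 0 0 0 0.195 0" --pt "-7.2 -34.9 0 0 0 0.195 0" --pt "-7.2 -34.9 0 0 0 0.195 0" --pt "-7.2 -34.9 0 0 0 0.195 0" --pt "-7.2 -34.9 0 0 0 0.195 0" --pt "-7.2 -34.9 0 0 0 0.195 0" --pt "-7.2 -34.9 5.5 0 0 0.195 0" --pt "-7.2 -34.9 5.5 0 0 0.195 0"

```text
time: 2.58
tool_pos: [624.1, -195.3, 160.0]
eef_rot: [-0.004, -0.004, 1.0, 0.001]
force: [-0.2, -0.1, 0.6]
opening: 0.3
gripper_force: 0.0
```

```bash
python3 - <<'E'
from h import *
s=state();print(s["tool_pos"],rot().round(3).tolist(),s["time"],s["force"])
p,d,c=shot("wrist","w2"); X=cloud(d,c); p,d2,c2=shot("scene","s2")
x=X[d>0]
m=(abs(x[:,0]-515)<20)&(abs(x[:,1]+195)<35)&(x[:,2]>122)&(x[:,2]<160); q=x[m]
print(m.sum(),np.percentile(q,[2,50,98],axis=0).round(1).tolist()); 
m=(abs(x[:,0]-565)<50)&(abs(x[:,1]+195)<35)&(x[:,2]>128)&(x[:,0]>540)&(x[:,2]<195);q=x[m]
print(m.sum(),np.percentile(q,[2,50,98],axis=0).round(1).tolist()); 
E
```

```text
[ 624.13430069 -195.31103963  159.98383433] [[-1.0, -0.007, -0.007], [-0.008, 1.0, 0.003], [0.007, 0.003, -1.0]] 2.575 [-0.17830038 -0.13121049  0.63898693]
1086 [[510.0, -215.5, 124.3], [513.8, -198.9, 142.2], [515.9, -182.0, 144.4]]
5724 [[569.7, -218.4, 130.4], [584.5, -198.1, 170.4], [614.4, -177.9, 188.0]]
```

Request:
carry_out --pt "2.2 0 0.2 0 0 0 0" --pt "3.4 0 0.3 0 0 0 0" --pt "4.5 0 0.4 0 0 0 0" --pt "5.7 0 0.5 0 0 0 0" --pt "6.8 0 0.9 0 0 0 0" --pt "7.5 0 1.3 0 0 0 0" --pt "8.0 0 1.8 0 0 0 0" --pt "8.5 0 2.4 0 0 0 0"

```text
time: 3.68
tool_pos: [540.8, -197.2, 139.1]
eef_rot: [-0.0, -0.004, 1.0, 0.0]
force: [0.6, -0.2, 0.7]
opening: 0.4
gripper_force: 0.3
```

Request:
carry_out --pt "0.3 0 0.7 0 0 0 0" --pt "0.4 0 1.4 0 0 0 0" --pt "0.5 0 1.9 0 0 0 0" --pt "0.5 0 2.2 0 0 0 0" --pt "0.5 0 2.2 0 0 0 0" --pt "0.5 0 2.2 0 0 0 0"

```text
time: 4.42
tool_pos: [536.2, -197.2, 117.7]
eef_rot: [0.0, -0.004, 1.0, -0.0]
force: [0.5, 0.9, 0.3]
opening: 0.5
gripper_force: 0.0
```

Request:
carry_out --pt "0 0 0.2 0 0 0 0" --pt "0 0 0.4 0 0 0 0" --pt "0 0 0.4 0 0 0 0" --pt "0 0 0.4 0 0 0 0"

```text
time: 4.92
tool_pos: [536.5, -197.3, 116.8]
eef_rot: [0.001, -0.004, 1.0, -0.0]
force: [-13.0, 4.7, 34.2]
opening: 0.5
gripper_force: 17.2
```

```bash
python3 - <<'E'
from h import *
s=state();print(s["tool_pos"],s["time"],s["force"])
p,d,c=shot("wrist","w3"); x=cloud(d,c)[d>0]
m=(abs(x[:,0]-500)<45)&(abs(x[:,1]+197)<19)&(x[:,2]>105)&(x[:,2]<160); q=x[m]
for a in range(470,545,4):
    k=abs(q[:,0]-a)<2
    if k.sum(): print(a,k.sum(),np.percentile(q[k][:,2],[5,50,95]).round(1))
E
```

```text
[ 536.49443254 -197.32268252  116.84880433] 4.925 [-13.01753245   4.67146542  34.24983121]
470 648 [108.9 109.9 111.1]
474 647 [109. 110. 111.]
478 620 [109.3 112.2 113.8]
482 653 [112.  113.  114.4]
486 633 [111.9 113.1 114.4]
490 693 [112.2 113.6 117.3]
494 617 [115.6 116.7 117.7]
498 615 [115.7 116.7 117.7]
502 609 [115.6 116.7 117.8]
506 484 [112.7 116.3 117.6]
510 1355 [112.3 130.2 143.5]
514 889 [112.3 141.  143.9]
518 113 [111.9 112.9 117. ]
522 110 [116. 117. 118.]
526 1387 [116.1 125.7 151.3]
530 226 [116.  117.4 153. ]
534 56 [116.  117.3 133.2]
538 19 [131.7 133.4 134.6]
542 13 [133.3 134.1 134.9]
```

The strap lies flat, top at 117 on both sides of the staple. I'll lift off and return over the hook.

Request:
carry_out --pt "0 0 -5 0 0 0 0" --pt "0 0 -10 0 0 0 0.5" --pt "2.1 33.1 -10 0 0 -0.195 3" --pt "2.1 33.1 -10 0 0 -0.195 3" --pt "2.1 33.1 -10 0 0 -0.195 3" --pt "2.1 33.1 -10 0 0 -0.195 3" --pt "2.1 33.1 -10 0 0 -0.195 3" --pt "2.1 33.1 -10 0 0 -0.195 3"

```text
time: 5.98
tool_pos: [512.2, 136.4, 213.7]
eef_rot: [0.0, -0.102, 0.995, 0.0]
force: [0.3, -1.1, -0.3]
opening: 30.1
gripper_force: 0.0
```

Request:
carry_out --pt "0 0 5 0 0 0 3" --pt "0 0 8 0 0 0 3" --pt "0 0 11 0 0 0 3" --pt "0 0 11 0 0 0 3" --pt "0 0 11 0 0 0 3"

```text
time: 6.6
tool_pos: [513.4, 133.4, 104.7]
eef_rot: [0.001, -0.101, 0.995, 0.0]
force: [0.0, -0.9, 0.4]
opening: 30.1
gripper_force: 0.0
```

```bash
python3 - <<'E'
import rig
from h import *
print([n for n in dir(rig) if 'grip' in n.lower() or 'depth' in n.lower()], getattr(rig,'grip_depth',None))
s=state();print(s["tool_pos"],s["opening"],s["time"],s["force"],rot().round(3).tolist())
p,d,c=shot("wrist","w4"); x=cloud(d,c)[d>0]
m=(abs(x[:,0]-500)<45)&(abs(x[:,1]-130)<22)&(x[:,2]>33)&(x[:,2]<55); q=x[m]
for a in range(456,550,8):
    k=abs(q[:,0]-a)<4
    if k.sum(): print(a,k.sum(),q[k][:,2].max().round(1),np.percentile(q[k][:,1],[2,98]).round(1))
p,d,c=shot("side","d4");cv2.imwrite("pics/d4b.png",cv2.resize(p[200:340,220:400],(720,560),interpolation=cv2.INTER_CUBIC)[:,:,::-1])
E
```

```text
['grip_depth'] 18.8
[513.44026079 133.36868235 104.7161981 ] 30.1027390761112 6.6 [ 0.04793362 -0.9137215   0.42423881] [[-0.98, -0.2, 0.001], [-0.2, 0.98, 0.0], [-0.001, -0.0, -1.0]]
456 1 33.0 [122.7 122.7]
464 122 40.6 [119.8 127.5]
472 161 48.1 [120.7 128.9]
480 154 50.3 [122.3 130.5]
488 145 50.7 [123.9 132.2]
496 143 50.4 [125.6 133.8]
504 144 50.6 [127.1 135.4]
512 135 50.7 [128.9 137.2]
520 128 50.7 [130.4 138.2]
528 112 50.4 [132.  139.5]
536 71 47.8 [133.6 141. ]
```

View pics/w4.png

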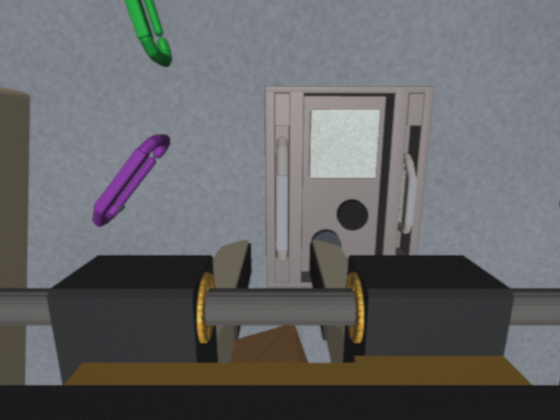

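The view shows the hook's spine at (282,140–260), centred between the open fingers, with the nose end at (282,258). I'll descend and grip.

Request:
carry_out --pt "0 0 3 0 0 0 3" --pt "0 0 5.5 0 0 0 3" --pt "0 0 7.0 0 0 0 3" --pt "0 0 7.55 0 0 0 3" --pt "0 0 7.55 0 0 0 3" --pt "0 0 7.55 0 0 0 0" --pt "0 0 7.55 0 0 0 0" --pt "0 0 7.55 0 0 0 0" --newtons 55

```text
time: 7.7
tool_pos: [512.9, 133.6, 28.5]
eef_rot: [0.0, -0.101, 0.995, -0.0]
force: [0.4, -1.5, 2.8]
opening: 7.4
gripper_force: 55.0
```

Request:
carry_out --pt "0 0 0 0 0 0 0" --pt "0 0 0 0 0 0 0"

```text
time: 7.95
tool_pos: [512.9, 133.6, 28.4]
eef_rot: [0.0, -0.101, 0.995, -0.0]
force: [-0.3, -0.6, 3.8]
opening: 7.3
gripper_force: 55.0
```

Request:
carry_out --pt "0 0 -2.5 0 0 0 0" --pt "0 0 -6 0 0 0 0" --pt "0 0 -11 0 0 0 0" --pt "0 0 -16 0 0 0 0" --pt "0 0 -20 0 0 0 0" --pt "0 0 -20 0 0 0 0"

```text
time: 8.7
tool_pos: [513.7, 133.9, 230.6]
eef_rot: [0.002, -0.101, 0.995, 0.0]
force: [0.4, -0.9, -1.6]
opening: 7.5
gripper_force: 55.0
```

Request:
carry_out --pt "1.2 -6 0 0 0 0.04 0" --pt "2.3 -12 0 0 0 0.08 0" --pt "3.4 -18 0 0 0 0.12 0" --pt "4.5 -24 0 0 0 0.16 0" --pt "5.4 -29 0 0 0 0.19 0" --pt "6.1 -32.6 0 0 0 0.195 0" --pt "6.1 -32.6 0 0 0 0.195 0" --pt "6.1 -32.6 0 0 0 0.195 0"

```text
time: 9.7
tool_pos: [518.0, -197.2, 226.9]
eef_rot: [-0.001, -0.004, 1.0, 0.001]
force: [-1.0, 0.4, -0.9]
opening: 7.3
gripper_force: 55.0
```

```bash
python3 - <<'E'
from h import *
s=state();print(s["tool_pos"],s["opening"],s["time"],s["force"],rot().round(3).tolist())
for n in("wrist","side","scene"):
    p,d,c=shot(n,n[0]+"5"); x=cloud(d,c)[d>0]
    z0=s["tool_pos"][2]-2.5
    m=(abs(x[:,0]-513)<60)&(abs(x[:,1]+198)<14)&(x[:,2]>z0-26)&(x[:,2]<z0+28); q=x[m]; print(n,len(q))
    for a in range(456,576,6):
        k=abs(q[:,0]-a)<3
        if k.sum()>3: print(a,k.sum(),np.percentile(q[k][:,2]-z0,[2,50,98]).round(1),np.percentile(q[k][:,1],[2,50,98]).round(1))
    m=(abs(x[:,0]-513)<15)&(abs(x[:,1]+197)<30)&(x[:,2]>137)&(x[:,2]<150); q=x[m]; print("bar",len(q),np.percentile(q,[2,50,98],axis=0).round(1).tolist() if len(q) else 0)
p=load("s5")[0];a=cv2.resize(p[170:260,110:230],(400,300),interpolation=cv2.INTER_CUBIC);p=load("s5")[0]
p=load("w5")[0];b=cv2.resize(p[60:400],(400,300))
p=load("s5")[0]
q=load("s5")[0]
side=np.load("pics/s5.npz")
cv2.imwrite("pics/c5.png",np.hstack([a,b])[:,:,::-1])
E
```

```text
[ 517.98436332 -197.1600966   226.94883527] 7.336086285485229 9.7 [-0.98729669  0.41555362 -0.8925719 ] [[-1.0, -0.007, -0.002], [-0.007, 1.0, 0.001], [0.002, 0.001, -1.0]]
wrist 3154
456 6 [-7.4 -3.3 -1.8] [-199.9 -198.7 -197.5]
462 210 [-2.7  2.2  7.4] [-202.8 -199.  -195.1]
468 237 [ 4.8  9.4 13.1] [-202.7 -199.  -195.1]
474 254 [10.  14.6 17.8] [-202.7 -198.9 -195.2]
480 270 [14.8 19.6 22.5] [-203.  -199.1 -195.3]
486 247 [20.2 22.7 24.1] [-202.9 -198.9 -195.3]
492 233 [21.2 22.7 24. ] [-202.9 -199.3 -195.3]
498 226 [21.1 22.7 24. ] [-202.9 -199.  -195.2]
504 227 [20.9 22.6 24.1] [-202.9 -198.8 -195.1]
510 883 [ 3.6 19.6 27.3] [-211.3 -198.3 -184.9]
516 191 [21.7 22.9 24. ] [-202.4 -199.1 -195.4]
522 170 [21.5 22.7 23.9] [-202.4 -199.1 -195.4]
bar 212 [[509.6, -215.9, 138.1], [512.0, -205.9, 142.3], [515.1, -182.2, 144.3]]
side 326
462 15 [-12.2  -3.9   3.4] [-198.  -192.7 -189.4]
468 26 [-18.6  -7.5   8.2] [-196.  -193.5 -190.8]
474 29 [-22.8   3.8  15.2] [-198.4 -193.  -189.5]
480 17 [-22.8   9.6  19. ] [-198.4 -194.4 -189.8]
486 26 [-18.6  15.4  23.8] [-196.9 -192.7 -188.8]
49
[... 545 characters left out ...]
140.9], [516.5, -178.9, 143.1]]
scene 281
486 4 [21.  21.7 22.2] [-201.8 -199.1 -198. ]
492 6 [21.2 21.4 21.9] [-202.2 -200.3 -198.4]
498 4 [21.5 22.9 23.1] [-200.4 -197.6 -196.5]
504 8 [-15.8  22.2  23.5] [-200.8 -197.9 -195.8]
510 9 [-18.4  22.6  23.4] [-201.  -197.5 -194.6]
516 9 [-11.8  21.9  23.2] [-201.5 -198.2 -195.1]
522 18 [-11.   19.8  24.6] [-206.4 -198.7 -187.3]
528 127 [ 2.2 17.3 27.6] [-211.3 -196.5 -184.6]
534 9 [-10.8  20.9  22.3] [-201.  -198.9 -194. ]
540 18 [11.8 19.4 23.2] [-201.7 -197.1 -194.2]
546 57 [-17.2   4.9  19.1] [-201.3 -197.7 -193.9]
552 12 [-10.5  -1.8  10.8] [-199.6 -197.1 -194.6]
bar 50 [[511.6, -214.1, 137.2], [515.3, -198.8, 140.7], [518.6, -182.5, 143.3]]
```

View pics/c5.png

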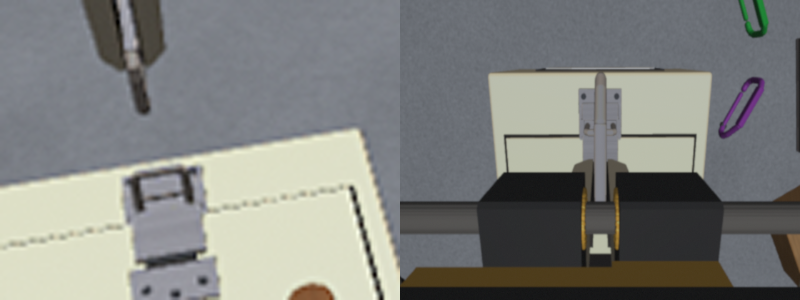

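The left crop shows the hook held above the staple, in line and pointing along the strap. Fits in all three views agree: the y offset is under 1 mm, and the bar would sit at about hook x = +9. I'll nudge 2 mm towards -x and press down.

Request:
carry_out --pt "0.2 -0.1 3 0 0 0 0" --pt "0.2 -0.1 5 0 0 0 0" --pt "0.2 -0.1 5.6 0 0 0 0" --pt "0.2 -0.1 6.2 0 0 0 0" --pt "0.2 -0.1 6.6 0 0 0 0" --pt "0.2 -0.1 6.9 0 0 0 0" --pt "0.2 -0.1 6.9 0 0 0 0"

```text
time: 10.72
tool_pos: [516.7, -199.0, 159.4]
eef_rot: [0.0, -0.004, 1.0, -0.0]
force: [0.1, 1.3, 3.2]
opening: 7.2
gripper_force: 55.0
```

Request:
carry_out --pt "0 0 0.3 0 0 0 0" --pt "0 0 0.6 0 0 0 0" --pt "0 0 0.8 0 0 0 0" --pt "0 0 0.8 0 0 0 0"

```text
time: 11.22
tool_pos: [516.5, -199.2, 151.1]
eef_rot: [0.0, -0.004, 1.0, -0.0]
force: [1.1, -0.6, 4.5]
opening: 7.1
gripper_force: 55.0
```

```bash
python3 - <<'E'
from h import *
s=state();print(s["tool_pos"],s["time"],s["force"],s["torque"])
z0=s["tool_pos"][2]-2.5
for n in("wrist","side","scene"):
    p,d,c=shot(n,n+"6"); x=cloud(d,c)[d>0]
    m=(abs(x[:,0]-513)<60)&(abs(x[:,1]+197)<22)&(x[:,2]>126); q=x[m]; print(n,len(q))
    for a in range(456,576,6):
        k=abs(q[:,0]-a)<3
        if k.sum()>3: print(a,k.sum(),np.percentile(q[k][:,2]-z0,[2,50,98]).round(1),end=' ')
    print()
def cr(f,x,y,w,h): return cv2.resize(load(f)[0][y:y+h,x:x+w],(400,300),interpolation=cv2.INTER_CUBIC)
cv2.imwrite("pics/c6.png",np.hstack([cr("side6",270,95,80,60),cr("scene6",120,200,88,66)])[:,:,::-1])
E
```

```text
[ 516.50331988 -199.2013408   151.12272568] 11.225 [ 1.14625446 -0.58154391  4.52601976] [ 0.04418711 -0.17976498  0.02453681]
wrist 40897
456 39 [-7.7 -1.5  0.6] 462 227 [-1.4  4.1  8.7] 468 247 [ 6.  10.4 14. ] 474 262 [11.4 15.8 19.6] 480 9355 [ 21.7 106.2 111.3] 486 6882 [ 22.8 110.3 111.6] 492 20468 [103.9 117.8 126.5] 498 420 [ 21.4  23.5 110.5] 504 1440 [ 4.8 22.5 96.3] 510 928 [-20.5  23.1  89.4] 516 351 [21.1 23.5 81.5] 522 278 [21.8 61.7 75.6] 
side 1245
462 18 [-15.9  -6.    1.5] 468 23 [-19.4  -1.    9.7] 474 29 [-19.5   9.  235.7] 480 86 [-16.9 185.6 235.5] 486 107 [-17.1 110.8 225.8] 492 82 [-14.  110.1 194.4] 498 84 [-11.  142.  191.3] 504 90 [-12.2 128.  162.5] 510 106 [-13.  123.4 160.7] 516 118 [-12.8 113.1 161.5] 522 100 [  3.6 123.7 160.9] 528 93 [-17.7 126.9 161.5] 534 79 [-19.7 131.8 165.4] 540 76 [-15.8 110.1 194.4] 546 87 [-13.5 109.7 199.5] 552 62 [104.3 183.4 213.6] 558 5 [202.5 209.2 210.6] 
scene 4332
456 106 [312.8 365.4 376.6] 462 16 [365.  369.2 372.8] 486 5 [20.6 21.8 23.7] 492 10 [ 19.8  74.5 285.1] 498 32 [ 20.8 125.1 321.2] 504 32 [ 20.4 137.5 322.4] 510 55 [-12.8 320.1 322.9] 516 105 [-21.3  21.1 323.1] 522 276 [  2.6  47.  322.6] 528 352 [  7.9  53.4 322.5] 534 346 [ 19.2 147.  321.6] 540 521 [ 14.5 130.7 320.7] 546 527 [ -6.5 193.1 318.6] 552 908 [ 92.2 211.2 315.2] 558 565 [204.  263.3 311.8] 564 283 [253.4 284.5 308.3] 570 193 [258.5 283.  306.1]
```

View pics/c6.png

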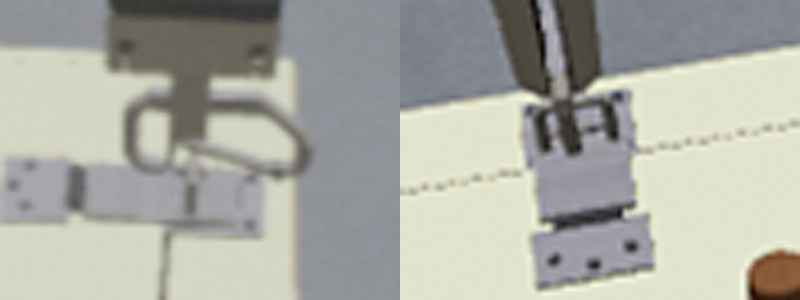

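The side crop shows the staple's bar at (190,172) pushing the gate inwards, with the nose at (150,165) left of it and not touching. I'll press 4.5 mm deeper.

Request:
carry_out --pt "0 0 0.25 0 0 0 0" --pt "0 0 0.45 0 0 0 0" --pt "0 0 0.45 0 0 0 0"

```text
time: 11.75
tool_pos: [516.1, -198.9, 146.4]
eef_rot: [-0.0, -0.004, 1.0, 0.0]
force: [-0.6, -0.1, 5.0]
opening: 7.7
gripper_force: 55.0
```

```bash
python3 - <<'E'
from h import *
s=state();print(s["tool_pos"],s["time"],s["force"],s["torque"])
p,d,c=shot("side","side7");X=cloud(d,c)
cv2.imwrite("pics/c7.png",cv2.resize(p[105:150,275:335],(800,600),interpolation=cv2.INTER_CUBIC)[:,:,::-1])
E
```

```text
[ 516.14439607 -198.89730007  146.36675085] 11.75 [-0.62276861 -0.14039366  5.03050927] [ 0.00506235  0.13445126 -0.00977975]
```

View pics/c7.png

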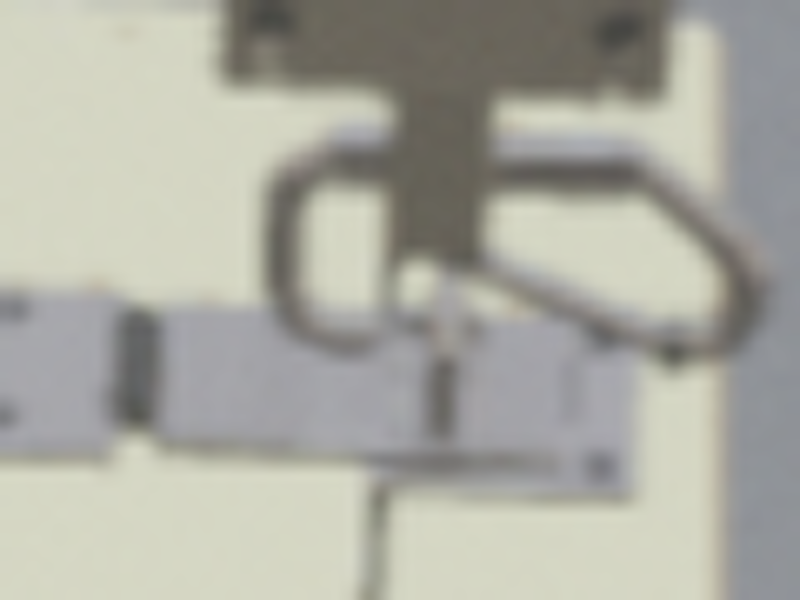

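The bar at (445,300) now stands above the nose tip at (390,330), and the gate is well open. I'll slide the hook so the bar runs to the nose end.

Request:
carry_out --pt "0.4 0 0 0 0 0 0" --pt "0.8 0 0 0 0 0 0" --pt "1.2 0 0 0 0 0 0" --pt "1.5 0 0 0 0 0 0" --pt "1.7 0 0 0 0 0 0" --pt "1.7 0 0 0 0 0 0"

```text
time: 12.55
tool_pos: [499.3, -199.0, 146.5]
eef_rot: [-0.0, -0.004, 1.0, 0.0]
force: [-0.4, -1.1, -0.0]
opening: 7.2
gripper_force: 55.0
```

```bash
python3 - <<'E'
from h import *
s=state();print(s["tool_pos"],s["time"],s["force"],s["torque"])
p,d,c=shot("side","side8")
cv2.imwrite("pics/c8.png",cv2.resize(p[105:150,275:335],(800,600),interpolation=cv2.INTER_CUBIC)[:,:,::-1])
E
```

```text
[ 499.28652039 -199.04675366  146.50536166] 12.55 [-0.38530466 -1.11365415 -0.00567048] [0.00435015 0.02904295 0.0093783 ]
```

View pics/c8.png

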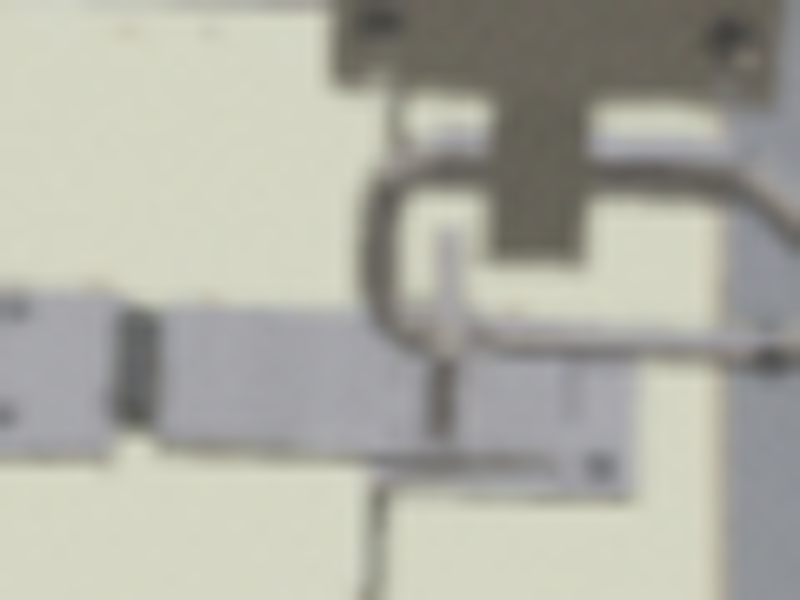

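The gate has snapped shut: it lies straight from (480,340) to (770,355) behind the bar at (448,280), and the force is zero. Now I'll tug upwards gently.

Request:
carry_out --pt "0.1 0 -0.2 0 0 0 0" --pt "0.1 0 -0.4 0 0 0 0" --pt "0.1 0 -0.6 0 0 0 0" --pt "0.1 0 -0.7 0 0 0 0" --pt "0.1 0 -0.7 0 0 0 0"

```text
time: 13.22
tool_pos: [498.5, -199.1, 153.7]
eef_rot: [0.0, -0.004, 1.0, -0.0]
force: [-0.2, 0.7, -1.6]
opening: 7.0
gripper_force: 55.0
```

Request:
carry_out --pt "0 0 -0.1 0 0 0 0" --pt "0 0 -0.1 0 0 0 0"

```text
time: 13.48
tool_pos: [498.4, -199.1, 154.6]
eef_rot: [-0.0, -0.004, 1.0, 0.0]
force: [0.5, -0.2, -2.7]
opening: 7.3
gripper_force: 55.0
```

Request:
carry_out --pt "0 0 -0.1 0 0 0 0" --pt "0 0 -0.1 0 0 0 0"

```text
time: 13.72
tool_pos: [498.4, -199.1, 155.7]
eef_rot: [0.0, -0.004, 1.0, -0.0]
force: [0.6, 0.2, -1.8]
opening: 7.3
gripper_force: 55.0
```

Request:
carry_out --pt "0 0 -0.1 0 0 0 0" --pt "0 0 -0.1 0 0 0 0"

```text
time: 13.98
tool_pos: [498.5, -199.1, 156.7]
eef_rot: [0.0, -0.004, 1.0, -0.0]
force: [-0.3, -0.1, -2.8]
opening: 7.2
gripper_force: 55.0
```

Request:
carry_out --pt "0 0 -0.1 0 0 0 0" --pt "0 0 -0.1 0 0 0 0"

```text
time: 14.22
tool_pos: [498.4, -199.0, 157.3]
eef_rot: [-0.0, -0.004, 1.0, 0.0]
force: [2.1, -1.0, -7.4]
opening: 7.4
gripper_force: 55.0
```

Request:
carry_out --pt "0 0 -0.1 0 0 0 0" --pt "0 0 -0.1 0 0 0 0"

```text
time: 14.48
tool_pos: [498.3, -198.9, 157.8]
eef_rot: [-0.0, -0.004, 1.0, 0.0]
force: [4.9, -0.8, -16.0]
opening: 7.2
gripper_force: 55.0
```

Request:
carry_out --pt "0 0 0.02 0 0 0 0" --pt "0 0 0.02 0 0 0 0" --pt "0 0 0.02 0 0 0 0" --pt "0 0 0.02 0 0 0 0" --pt "0 0 0.02 0 0 0 0"

```text
time: 15.1
tool_pos: [498.3, -198.9, 157.7]
eef_rot: [-0.0, -0.004, 1.0, 0.0]
force: [6.0, -1.3, -16.5]
opening: 7.2
gripper_force: 55.0
```

```bash
python3 - <<'E'
from h import *
s=state();print(s["tool_pos"],s["time"],s["force"],s["torque"])
p,d,c=shot("side","side9")
cv2.imwrite("pics/c9.png",cv2.resize(p[98:150,275:345],(800,600),interpolation=cv2.INTER_CUBIC)[:,:,::-1])
E
```

```text
[ 498.32525403 -198.9472077   157.74765388] 15.1 [  6.00928456  -1.32288961 -16.52475813] [-0.17861798 -0.91606507 -0.0465967 ]
```

View pics/c9.png

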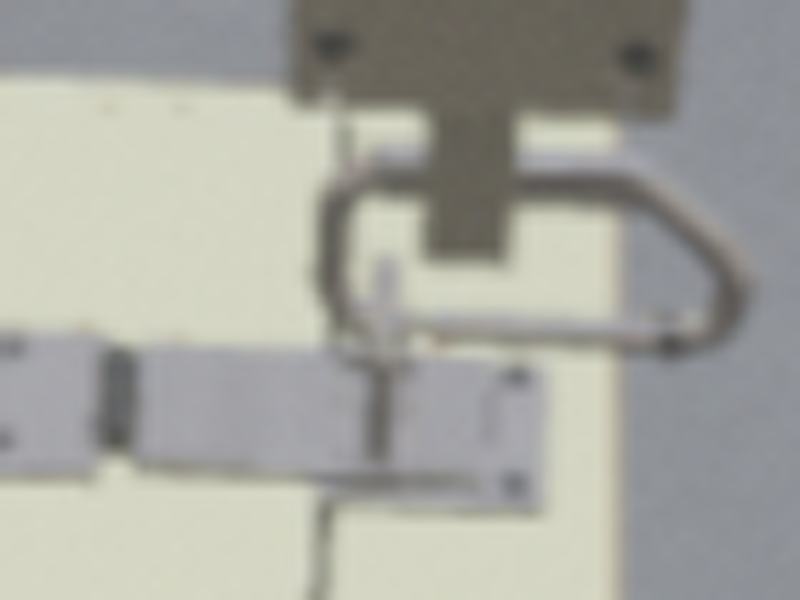

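Held above 6 N for 0.6 s at about 15 N: the gate lies straight and shut from (410,325) to (690,335), with the bar inside at (385,290). I'll lower, open and retreat.

Request:
carry_out --pt "0 0 0.3 0 0 0 0" --pt "0 0 0.6 0 0 0 0" --pt "0 0 0.9 0 0 0 0" --pt "0 0 1.2 0 0 0 0" --pt "0 0 1.2 0 0 0 0" --pt "0 0 1.2 0 0 0 0" --newtons 20

```text
time: 15.9
tool_pos: [498.5, -199.1, 146.5]
eef_rot: [0.0, -0.004, 1.0, -0.0]
force: [-0.5, 0.4, -0.5]
opening: 8.0
gripper_force: 20.0
```

Request:
carry_out --pt "0 0 0 0 0 0 2" --pt "0 0 0 0 0 0 4" --pt "0 0 0 0 0 0 7" --pt "0 0 0 0 0 0 9.3" --pt "0 0 0 0 0 0 9.3" --pt "0 0 0 0 0 0 9.3" --pt "0 0 -2 0 0 0 9.3" --pt "0 0 -4 0 0 0 9.3"

```text
time: 16.9
tool_pos: [498.3, -199.1, 186.8]
eef_rot: [-0.0, -0.004, 1.0, 0.0]
force: [-0.4, -0.3, -0.1]
opening: 82.9
gripper_force: 0.0
```

Request:
carry_out --pt "0 0 -3 0 0 0 9.3" --pt "0 0 -6 0 0 0 9.3" --pt "0 0 -10 0 0 0 9.3" --pt "0 0 -12 0 0 0 9.3" --pt "0 0 -12 0 0 0 9.3"

```text
time: 17.52
tool_pos: [498.8, -199.3, 307.5]
eef_rot: [0.001, -0.004, 1.0, -0.001]
force: [0.0, 0.3, -0.0]
opening: 93.3
gripper_force: 0.0
```

```bash
python3 - <<'E'
from h import *
s=state();print(s["tool_pos"],s["time"],s["force"],s["opening"])
for n in("wrist","side","scene"): shot(n,n+"10")
def cr(f,x,y,w,h): return cv2.resize(load(f)[0][y:y+h,x:x+w],(400,300),interpolation=cv2.INTER_CUBIC)
cv2.imwrite("pics/c10.png",np.vstack([np.hstack([cr("side10",275,98,72,54),cr("scene10",120,200,88,66)]),np.hstack([cr("wrist10",180,60,200,150),cr("side10",0,0,560,420)])])[:,:,::-1])
E
```

```text
[ 498.84920328 -199.32063002  307.53873552] 17.525 [ 0.03510653  0.27513364 -0.04899575] 93.27636899046666
```

View pics/c10.png

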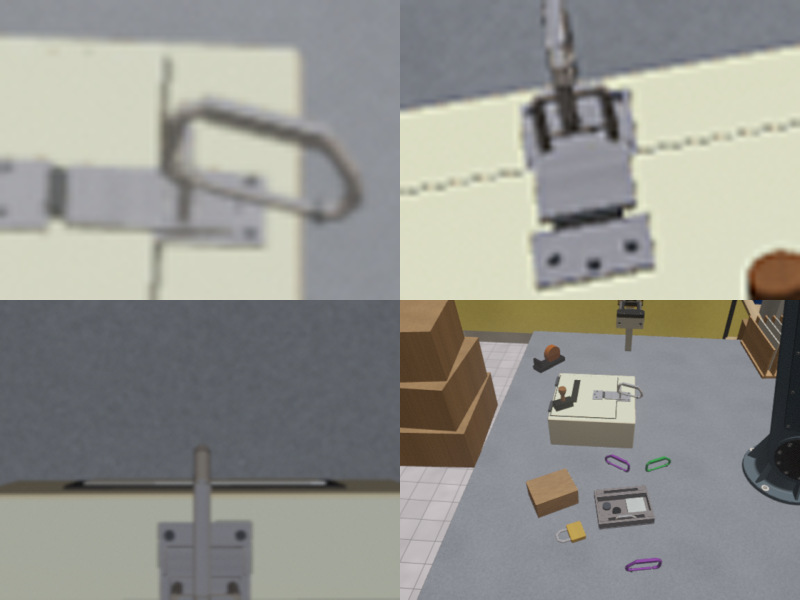

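The crops show the hook clipped through the staple, standing upright and tilted with its pivot end resting on the lid's edge. The gate is straight, the strap is down and everything else is undisturbed. Next, a numeric check of rest and of the staple's place inside the hook.

Request:
carry_out --pt "0 0 0 0 0 0 9.3" --pt "0 0 0 0 0 0 9.3" --pt "0 0 0 0 0 0 9.3" --pt "0 0 0 0 0 0 9.3" --pt "0 0 0 0 0 0 9.3" --pt "0 0 0 0 0 0 9.3" --pt "0 0 0 0 0 0 9.3" --pt "0 0 0 0 0 0 9.3"

```text
time: 18.68
tool_pos: [498.4, -199.1, 306.4]
eef_rot: [0.0, -0.004, 1.0, 0.0]
force: [-0.5, -0.0, 0.5]
opening: 93.0
gripper_force: 0.0
```

```bash
python3 - <<'E'
from h import *
for n in("wrist","side","scene"):
    p,d,c=shot(n,n+"11"); p0,d0,_=load(n+"10"); x=cloud(d,c)[d>0]
    print(n,"pixdiff",(abs(p.astype(int)-p0).max(-1)>40).sum())
    m=(abs(x[:,0]-490)<75)&(abs(x[:,1]+196)<13)&(x[:,2]>121)&(x[:,2]<200)
    q=x[m]
    for a in range(430,546,6):
        k=abs(q[:,0]-a)<3
        if k.sum()>2: print(a,k.sum(),np.percentile(q[k][:,2],[0,50,100]).round(0),np.median(q[k][:,1]).round(1),end=' ')
    print()
    m=(abs(x[:,0]-513)<10)&(abs(abs(x[:,1]+197)-12)<5)&(x[:,2]>122)&(x[:,2]<160)
    q=x[m]; print("staple",len(q),np.percentile(q,[2,50,98],axis=0).round(1).tolist())
E
```

```text
wrist pixdiff 1219
436 10 [125. 126. 129.] -201.0 442 48 [124. 135. 139.] -201.0 448 56 [137. 143. 148.] -201.0 454 56 [146. 151. 154.] -200.9 460 60 [151. 155. 157.] -200.4 466 54 [155. 156. 158.] -200.4 472 50 [156. 158. 159.] -201.3 478 55 [157. 159. 161.] -201.2 484 54 [158. 160. 163.] -200.8 490 50 [159. 162. 164.] -200.7 496 55 [162. 164. 165.] -201.1 502 53 [163. 165. 166.] -200.2 508 93 [122. 146. 167.] -197.3 514 125 [125. 146. 164.] -197.3 520 13 [155. 157. 159.] -201.0 
staple 140 [[509.7, -214.0, 124.1], [511.5, -197.1, 144.3], [515.1, -181.5, 146.7]]
side pixdiff 0
442 11 [121. 128. 136.] -196.5 448 15 [125. 134. 144.] -195.6 454 17 [135. 145. 153.] -196.1 460 10 [147. 152. 155.] -194.0 466 16 [145. 152. 156.] -194.2 472 11 [147. 153. 157.] -195.1 478 15 [148. 154. 158.] -194.5 484 13 [148. 155. 159.] -194.5 490 16 [121. 158. 162.] -195.5 496 20 [121. 158. 163.] -194.5 502 17 [122. 155. 164.] -195.6 508 22 [121. 157. 164.] -196.6 514 32 [138. 147. 163.] -193.6 520 30 [124. 138. 158.] -195.0 526 8 [129. 140. 149.] -196.0 
staple 12 [[511.3, -205.5, 128.1], [513.5, -185.3, 142.1], [517.2, -180.3, 146.5]]
scene pixdiff 457
448 3 [128. 129. 132.] -197.4 460 5 [153. 153. 153.] -200.5 466 4 [153. 154. 155.] -200.7 472 5 [155. 156. 157.] -200.6 478 5 [157. 157. 158.] -198.9 484 5 [157. 158. 159.] -199.3 490 4 [151. 159. 162.] -199.3 496 7 [154. 161. 162.] -201.2 502 4 [163. 164. 165.] -200.3 508 15 [142. 162. 166.] -199.3 514 44 [123. 143. 162.] -193.9 520 38 [124. 150. 160.] -199.8 526 26 [127. 140. 151.] -200.2 
staple 60 [[510.9, -213.9, 123.5], [515.5, -189.6, 139.1], [521.5, -181.3, 144.2]]
```

The hook is at rest: the side view has not changed. The eye sits at about hook x = +27, |y| about 2–3, z = -11 mm, all within limits, and the gripper is clear. Handing in.

```bash
python3 -c "
from rig import *
print(close_job())"
```

```text
the job is handed in; nothing more can be done
None
```

The job is handed in, verdict not shown: strap folded flat, larger hook clipped on the staple with its gate shut, tugged at about 15 N (a little over the 12 N asked, under the 30 N limit) for 0.6 s, then let go; it rests still on the staple and the other items look undisturbed.

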